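Press the new bushing into the dough roller's bearing block

TASK

Fit the new bushing that stands on the table into the bore of the dough roller's bearing block: narrow nose down, pressed fully home until its shoulder sits flush on the block's sliding insert, then let go. The insert may stand anywhere along its slot, so feel for the bore with light touches and then press gently, never with more than about 40 N, and leave the cup, the scoop and the tape roll where they are.

Things in the scene. Friction and masses are not known exactly. Their poses are not given: they have to be found in the camera images.
- bushing: Loose yellow-metal flanged bushing, 49 mm high, about 0.12 kg, upright on its narrow nose. From below: body 25 mm in diameter, 22 mm long, its foot tapered by 0.8 mm all round over 3 mm; shoulder (flange) 38 mm in diameter, 5 mm thick; hub 28 mm in diameter, 22 mm high, the place to grip (27 to 49 mm above the foot). Origin: centre of the foot; z up its axis.
- bushing_shoulder (a point): Centre of the underside of the bushing's shoulder, on its axis, 22 mm above its foot. The nose enters the bore freely; from about 10 mm deep four sprung pins grip it and pushing takes roughly 5 to 15 N until the shoulder lands on the insert, where the force climbs by several N per mm. The bushing stays where it is left.
- bearing_block: Fixed bearing block, 160 mm long (its x), 84 mm wide (its y): dark base plate, a grey cheek at each end, 42 mm high (46 mm with bolt heads), and between them a bare aluminium insert, 66 x 68 mm, top face 44 mm above the table, with the upright bore in its middle: 26 mm in diameter, right through, 1 mm chamfer at the mouth. Origin: centre of the base's underside.
- block_top (a point): Middle of the block (not of the insert) at the height of the insert's flat top. The insert slides along the block's x only; it stands at an unmeasured place up to 12 mm either way, so the bore's axis lies within 12 mm of this point along the block's x, at its y = 0. The insert gives way only to a side push of some 9 N.
- dip_cup: Bystander: small white round cup, 76 mm wide and 47 mm high. Origin: centre of its underside.
- scoop: Bystander: dark measuring scoop, 147 mm long and 30 mm high, lying on the table. Origin: centre of its underside.
- tape_roll: Bystander: brown roll of parcel tape, 92 mm wide and 48 mm high. Origin: centre of its underside.

How it is judged:
On the way, in this order (a step that is already met when the one before it is completed fails the run):
1. the bushing's nose has entered the bore, upright (z of bushing_shoulder in the frame of block_top below 0.0185 m and horizontal distance between bushing and block_top below 0.016 m and angle between bushing's own z axis and vertical below 0.12 rad), for 0.05 s.
2. the bushing is pressed home to its shoulder (z of bushing_shoulder in the frame of block_top below 0.0015 m and angle between bushing's own z axis and vertical below 0.06 rad), for 0.2 s.
At the end, for the whole second after the job is handed in: The bushing sits nose down in the bore, its shoulder within 1.5 mm of the insert's top face, its axis within 0.06 rad of upright and within 16 mm of the middle of the block, at rest (all of step 2 and z of bushing_shoulder in the frame of block_top above -0.003 m and horizontal distance between bushing and block_top below 0.016 m and linear speed of bushing below 0.01 m/s); the robot touches nothing.
It fails at once if the bushing is pushed against the block with more than 40 N while it is not in the pins' grip (contact force between bushing and bearing_block above 40 N and z of bushing_shoulder in the frame of block_top above 0.016 m).
It fails at once if the bushing bears on the block and its pins with more than 75 N in all (the pins' own squeeze is about 25 N of it) (contact force between bushing and bearing_block above 75 N).
It fails at once if the robot pushes on the bearing block with more than 40 N (contact force between the arm and bearing_block above 40 N).
It fails at once if the cup, the scoop or the tape roll is moved by more than 20 mm (distance of any of dip_cup, scoop, tape_roll from where it was at the start of the episode above 0.02 m).
It also fails if it takes over 72 s, if anything falls off the work surface, if the arm or the gripper's body presses on something with over 40 N, if the wrist force passes 120 N, or if a joint passes its speed limit or range.

ROBOT

A 7-joint arm with a two-finger parallel gripper is mounted at the origin on a cart in front of the work surface, level with it; the furniture and walls round the work are solid. World frame = base frame: x ahead of the robot, y to its left, z up, the work surface at z = 0. Lengths are in m, angles in rad, forces in N, time in s.
With the tool pointing down it reaches from about 0.35 to 0.9 m from the base axis. Payload 8.1 kg.
Tool frame: the origin (TCP) lies between the finger pads; the fingertips stand 8 mm ahead of it and the grasp point (between the pads) lies 11 mm behind it (arm.tcp_to_tips is the distance from the TCP to the fingertips, in m); z points along the fingers, x is the direction in which the jaws open and shut, and the axes are right-handed (so a half turn about z gives the same grasp; the last joint's range is limited). The gripper opens to 92 mm and grips with 3 to 60 N. Pads are 19 mm wide; open, the fingers measure 130 mm over their backs; the gripper's body (75 mm by 190 mm) begins 47 mm behind the grasp point.
Start: joints at [-1.411, 0.434, 0.025, 1.573, -0.012, 1.134, -0.075], TCP at [0.162, 0.604, 0.197] pointing down, gripper open.
Joint ranges: [-2.62, 2.62], [-0.44, 2.09], [-1.27, 1.32], [0.08, 2.57], [-1.32, 4.46], [0.12, 2], [-2.74, 2.74]. Speed limits (rad/s): [2.22, 2.22, 3.01, 3.01, 3.14, 3.14, 3.14].

INTERFACE

Orientations are given as a rotation vector (axis times angle).
In Python, from cell import arm, eyes gives the robot as it stands.
- The arm moves only by the tool play_rows, never from a script. Its argument "rows" is a list of rows, each a list of 3 entries, a list of its own where there are three numbers: the shift along the tool's x, y, z each as a share of 50 cm, from -1 to 1, then the turn, a rotation vector about the tool's x, y, z each as a share of 60 degrees, from -1 to 1, then the opening, from -1 (shut) to 1 (fully open), so that 0 is half open. In form: [[[dx, dy, dz], [ax, ay, az], grip], ...]. A call has 1 to 10 rows; each row is the pose to reach, as a shift and turn from the pose commanded when the call began, along the tool's axes at that moment; what a row does not reach only later rows make up. A row lasts 1/10 s, in which the tool goes at most 50 mm and 8.59 degrees, less where a joint would pass 70% of its speed; a pose out of reach is approached as far as the arm can. A call with a number of a shift or a turn outside -1 to 1 is refused whole. A call with a gripper value outside its range is refused whole. The fingers move at their own pace and stop on an object; "newtons" is the grip in N (left out, the last holds). Time passes only in rows, so rows that repeat a pose let the fingers close. It gives the time, the measured TCP pose, the force and the opening at its end, in the units of the state.
- arm.observe(): the state, without advancing time (a new reading comes with each control period).
- eyes.get_image(name): name is "side" or "top" or "wrist"; returns (picture, depth): 480x640x3 uint8, red, green, blue; 480x640 float32, m along the optical axis (not along the pixel's ray), 0 where there is no reading.
- eyes.get_calibration(name): a dict with "intrinsics" (3x3 intrinsics, pixels), "R" (3x3) and "t" (3): a world point X has camera coordinates R X + t. Camera axes: x right, y down, z forward; pixel columns grow to the right and rows downward; lengths in m; the calibration is good to about 2 mm. The wrist camera is an equidistant fisheye: a pixel r from the principal point sees the ray r / f radians off the axis. A picture is of the moment at which its call begins: read the wrist's pose just before it. get_calibration takes no time and is no camera call; for the wrist camera it gives the pose at the moment of the call.
- arm.sign_off(): hands the job in, once; it reports no verdict.
The state is a dict: "clock": time; "joints": joint angles; "dq": joint speeds; "joint_efforts": joint torques, N m; "position": TCP position; "ee_rot": TCP orientation; "force": force on the tool from outside, world axes, zero at the start; "ft_torque": the same for the moment, N m; "width": opening from 0.0 (shut) to 1.0 (fully open).
Only numpy, scipy, OpenCV 4.12 (cv2) and the standard library are available. Lean on these libraries where they do the work, as an engineer would, in place of code of your own. Each camera call takes 0.05 s, during which the arm holds its last target.

## Working session

There is one attempt and no reset: what is moved stays moved. The work goes in short steps, Python scripts to look and compute and a tool call to move; the robot and the scene stay as the last step left them, time stands still between calls to the robot, and variables do not carry over. Pictures are saved under pics/ and viewed, and the job is handed in when it is done.

Besides the shell and the picture viewer there is one more tool, called after ">>>" by a JSON object that holds its "op" and its "data". play_rows: Moves the arm, as the interface text tells. Its arguments: {"type":"object","properties":{"rows":{"type":"array","items":{"type":"array"}},"newtons":{"type":"number"}},"required":["rows"]}

```bash
mkdir -p pics; ls; python3 - <<'E'
from cell import arm, eyes
import cv2,numpy as np
print(arm.observe())
for n in ("side","top","wrist"):
    c=eyes.get_calibration(n); print(n,c)
    p,d=eyes.get_image(n)
    cv2.imwrite(f"pics/{n}0.png",p[:,:,::-1]); np.save(f"pics/{n}0.npy",d)
E
```

```text
pics
{'clock': 0.0, 'joints': array([-1.41064031,  0.43522739,  0.02497958,  1.57410137, -0.01161813,
        1.13402158, -0.07513506]), 'dq': array([-0.00039427, -0.00109977, -0.00169054,  0.00127399, -0.00098292,
        0.00032556, -0.0009169 ]), 'joint_efforts': array([ 9.13672357e-04, -6.67845511e+01,  9.85954776e-01, -3.14451420e+01,
       -6.03341474e-02,  4.32565960e-02,  1.88435511e-04]), 'position': array([0.16224865, 0.60297978, 0.19574071]), 'ee_rot': array([ 2.49256105e+00,  1.91048122e+00, -1.87624674e-03]), 'force': array([-0.22150574,  0.35984865, -1.20642355]), 'ft_torque': array([0.02516331, 0.0234536 , 0.00776805]), 'width': 0.998726953674827}
side {'intrinsics': array([[520.47819791,   0.        , 314.98457704],
       [  0.        , 520.47819791, 238.68005402],
       [  0.        ,   0.        ,   1.        ]]), 'R': array([[ 0.98197652, -0.18842123, -0.01481725],
       [-0.12404928, -0.58337406, -0.80267458],
       [ 0.14259694,  0.79004566, -0.59623314]]), 't': array([-0.58093457,  0.10291534,  0.97466054])}
top {'intrinsics': array([[511.94687895,   0.        , 313.42379468],
       [  0.        , 511.94687895, 233.13827145],
       [  0.        ,   0.        ,   1.        ]]), 'R': array([[ 0.02488556, -0.99934563, -0.02624934],
       [-0.99800496, -0.023311  , -0.05867451],
       [ 0.05802422,  0.02765712, -0.997932  ]]), 't': array([-0.01069343,  0.57254149,  0.88948611])}
wrist {'intrinsics': array([[371.64829954,   0.        , 321.3346188 ],
       [  0.        , 371.64829954, 240.69406905],
       [  0.        ,   0.        ,   1.        ]]), 'R': array([[ 0.26008759,  0.96558453, -0.00098414],
       [ 0.9342875 , -0.25139985,  0.25279434],
       [ 0.2438469 , -0.06666814, -0.96751954]]), 't': array([-0.62508465, -0.03077464,  0.38949701])}
```

View pics/top0.png

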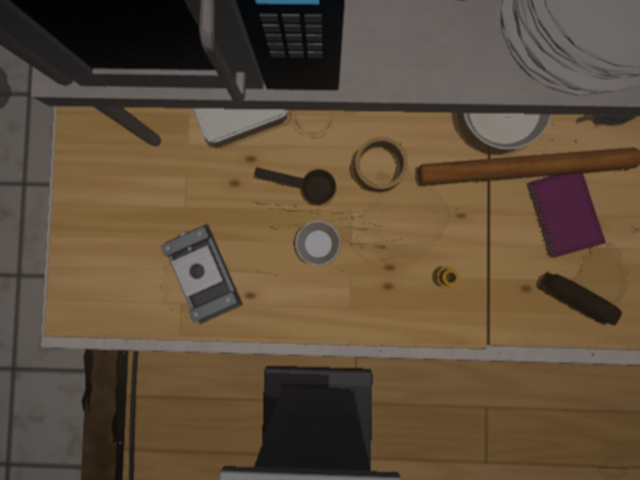

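View pics/side0.png

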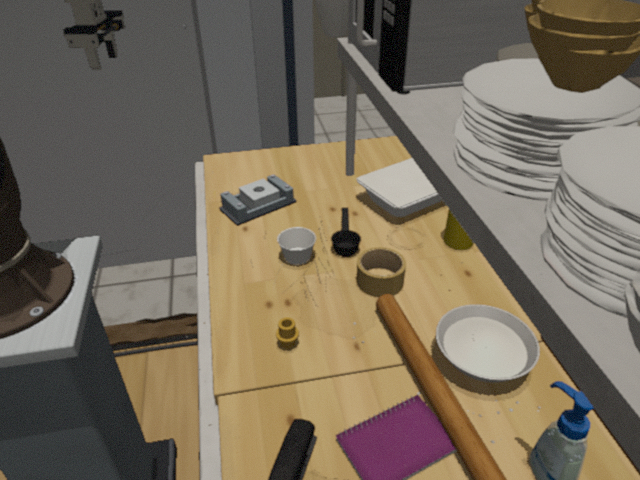

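View pics/wrist0.png

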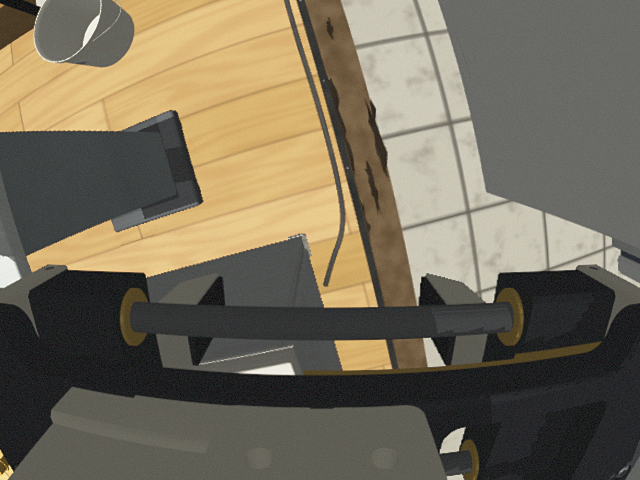

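```bash
cat > h.py <<'E'
import numpy as np,cv2
from cell import arm,eyes
from scipy.spatial.transform import Rotation as Ro
def ray(c,u,v):
    K=c["intrinsics"]; return np.array([(u-K[0,2])/K[0,0],(v-K[1,2])/K[1,1],1.])
def at_z(n,u,v,z):
    c=eyes.get_calibration(n); R,t=c["R"],c["t"]
    o=-R.T@t; d=R.T@ray(c,u,v); return o+d*(z-o[2])/d[2]
def cloud(n,d):
    c=eyes.get_calibration(n); R,t=c["R"],c["t"];K=c["intrinsics"]
    v,u=np.mgrid[:480,:640]
    P=np.stack([(u-K[0,2])/K[0,0]*d,(v-K[1,2])/K[1,1]*d,d],-1)
    return (P-t)@R
def crop(src,dst,u0,v0,u1,v1,s):
    p=cv2.imread(src)[v0:v1,u0:u1]; cv2.imwrite(dst,cv2.resize(p,None,fx=s,fy=s,interpolation=cv2.INTER_CUBIC))
E
python3 - <<'E'
from h import *
crop("pics/top0.png","pics/tb.png",150,215,250,330,5)
crop("pics/top0.png","pics/tu.png",420,250,480,310,8)
crop("pics/side0.png","pics/su.png",265,305,315,355,10)
crop("pics/side0.png","pics/sb.png",210,165,310,230,7)
d=np.load("pics/top0.npy");C=cloud("top",d)
for n,(u0,v0,u1,v1) in dict(bush=(430,260,465,295),block=(155,220,250,330)).items():
    Q=C[v0:v1,u0:u1].reshape(-1,3); Q=Q[(d[v0:v1,u0:u1]>0).ravel()]
    print(n,np.percentile(Q[:,2],[5,50,95,100]))
    M=Q[Q[:,2]>(0.02)]; print(len(M),M.min(0),M.max(0),M.mean(0))
d=np.load("pics/side0.npy");C=cloud("side",d)
for n,(u0,v0,u1,v1) in dict(bush=(270,310,305,352),block=(215,170,300,225)).items():
    Q=C[v0:v1,u0:u1].reshape(-1,3)
    M=Q[Q[:,2]>(0.025)]; print(n,len(M),M.min(0),M.max(0),M.mean(0))
E
```

```text
bush [-0.00223627  0.00107148  0.04929374  0.05301726]
338 [ 0.48383789 -0.24599515  0.02037136] [ 0.51890103 -0.21218199  0.05301726] [ 0.50162187 -0.22779626  0.03729546]
block [-0.00156323  0.00256023  0.04529938  0.04976471]
3273 [0.41369693 0.13102389 0.02006916] [0.5786795  0.26620358 0.04976471] [0.50048252 0.19791238 0.04009624]
bush 454 [ 0.44424707 -0.8194486   0.02519474] [ 0.51831139 -0.21565593  0.65512459] [ 0.49923084 -0.24157745  0.04590434]
block 1494 [ 0.41218068 -0.8194486   0.02502387] [0.57613581 0.2645523  0.65512459] [0.49466639 0.17052232 0.05160503]
```

View pics/tb.png

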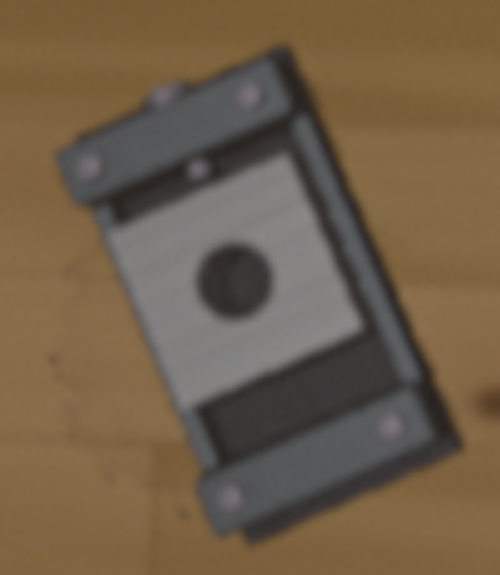

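View pics/tu.png

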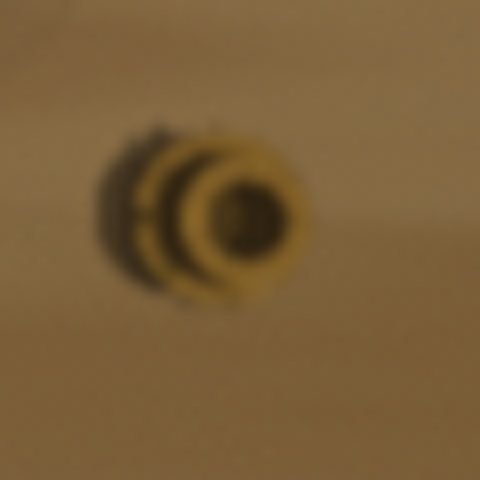

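View pics/su.png

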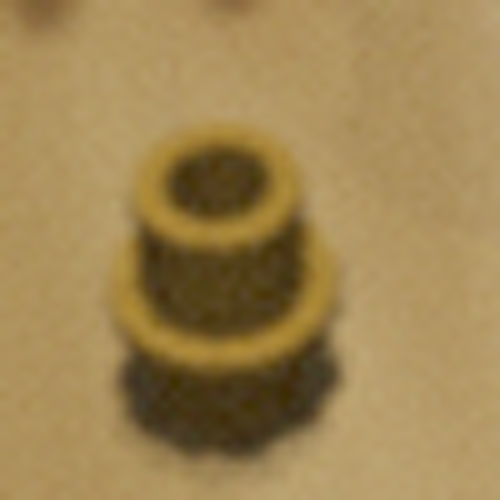

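View pics/sb.png

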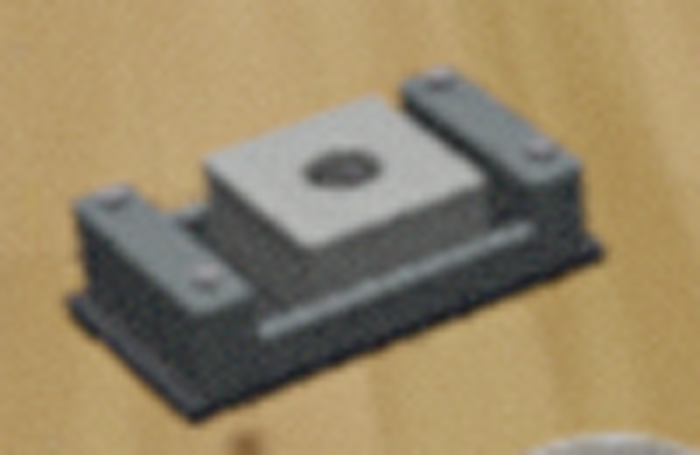

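```bash
python3 - <<'E'
from h import *
f=lambda x,y,s,u,v:((x+.5)/s+u-.5,(y+.5)/s+v-.5)
print("hub",at_z("top",*f(247,221,8,420,250),.049),at_z("side",*f(218,185,10,265,305),.049))
print("flange",at_z("top",*f(221,218,8,420,250),.027),at_z("side",*f(225,285,10,265,305),.027))
print("bore",at_z("top",*f(235,281,5,150,215),.044),at_z("side",*f(343,169,7,210,165),.044))
B=[at_z("top",*f(x,y,5,150,215),.046) for x,y in((88,165),(250,96),(392,426),(230,497))]
S=[at_z("side",*f(x,y,7,210,165),.046) for x,y in((115,197),(205,278),(540,150),(440,82))]
for X in (B,S):print(np.round(X,4),np.mean(X,0))
B=np.array(B)
e=(B[0]+B[1]-B[2]-B[3]);print("axis",np.degrees(np.arctan2(e[1],e[0])))
e=(B[0]+B[3]-B[1]-B[2]);print("perp",np.degrees(np.arctan2(e[1],e[0])))
s=arm.observe();print(Ro.from_rotvec(s["ee_rot"]).as_matrix())
E
```

```text
hub [ 0.50176285 -0.23069697  0.049     ] [ 0.50144342 -0.2297699   0.049     ]
flange [ 0.50180479 -0.23037691  0.027     ] [ 0.50138335 -0.2308179   0.027     ]
bore [0.50150363 0.20163322 0.044     ] [0.50100837 0.20364325 0.044     ]
[[0.5401 0.2536 0.046 ]
 [0.5652 0.1984 0.046 ]
 [0.4536 0.1453 0.046 ]
 [0.428  0.2    0.046 ]] [0.49671516 0.19932303 0.046     ]
[[0.4275 0.1986 0.046 ]
 [0.4523 0.1445 0.046 ]
 [0.5649 0.1985 0.046 ]
 [0.5385 0.2496 0.046 ]] [0.49580511 0.19779085 0.046     ]
axis 25.485018335705597
perp 114.74635413130648
[[ 2.59841324e-01  9.65651303e-01 -2.18997012e-04]
 [ 9.65650547e-01 -2.59841396e-01 -1.21225182e-03]
 [-1.22751704e-03  1.03518534e-04 -9.99999241e-01]]
```

>>> {"op": "play_rows", "data": {"rows": [[[-0.03, 0.04, -0.01], [0, 0, 0.05], 1], [[-0.09, 0.13, -0.02], [0, 0, 0.13], 1], [[-0.15, 0.22, -0.03], [0, 0, 0.22], 1], [[-0.21, 0.31, -0.04], [0, 0, 0.31], 1], [[-0.27, 0.4, -0.05], [0, 0, 0.4], 1], [[-0.33, 0.48, -0.06], [0, 0, 0.49], 1], [[-0.39, 0.57, -0.06], [0, 0, 0.58], 1], [[-0.45, 0.66, -0.06], [0, 0, 0.67], 1], [[-0.52, 0.75, -0.06], [0, 0, 0.75], 1], [[-0.58, 0.84, -0.06], [0, 0, 0.829], 1]]}}

```text
clock: 1.15
position: [0.4698, 0.2405, 0.2266]
ee_rot: [-3.067, -0.68, -0.0]
force: [0.8, 0.8, 0.1]
width: 0.998
```

```bash
python3 - <<'E'
from h import *
for i in range(2):
    s=arm.observe();print(s["clock"],s["position"],s["joints"].round(3),s["force"])
    M=Ro.from_rotvec(s["ee_rot"]).as_matrix();print(M.round(4),np.degrees(np.arctan2(M[1,0],M[0,0])))
    p,d=eyes.get_image("wrist")
cv2.imwrite("pics/wrist1.png",p[:,:,::-1])
E
```

```text
1.15 [0.46977783 0.24052988 0.22661087] [-0.877  0.252  0.381  1.789 -0.104  1.12  -0.025] [0.84791649 0.83259821 0.14697075]
[[ 9.062e-01  4.228e-01  0.000e+00]
 [ 4.228e-01 -9.062e-01  3.000e-04]
 [ 1.000e-04 -3.000e-04 -1.000e+00]] 25.010109320740966
1.2 [0.47554857 0.23204161 0.22704462] [-0.87   0.253  0.392  1.788 -0.101  1.119 -0.023] [ 4.71838703 -7.12843524  0.37124307]
[[ 0.9124  0.4093  0.0038]
 [ 0.4093 -0.9124 -0.0034]
 [ 0.0021  0.0047 -1.    ]] 24.16151105288801
```

View pics/wrist1.png

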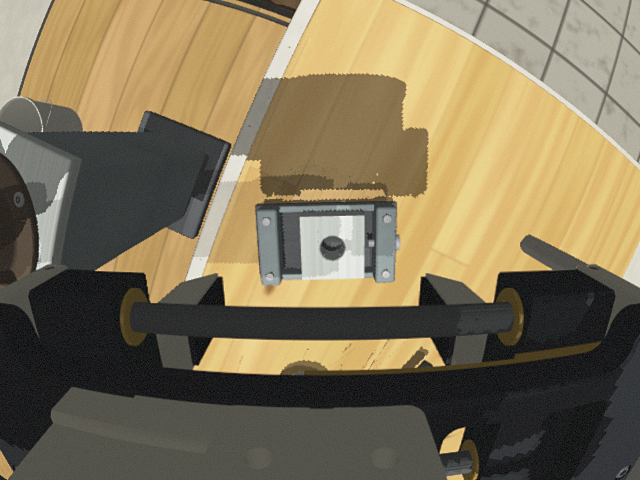

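>>> {"op": "play_rows", "data": {"rows": [[[-0.02, 0.04, 0.0], [0, 0, 0], 1], [[-0.05, 0.12, 0.01], [0, 0, 0], 1], [[-0.09, 0.21, 0.02], [0, 0, 0], 1], [[-0.13, 0.3, 0.04], [0, 0, 0], 1], [[-0.17, 0.39, 0.07], [0, 0, 0], 1], [[-0.21, 0.48, 0.1], [0, 0, 0], 1], [[-0.25, 0.57, 0.13], [0, 0, 0], 1], [[-0.29, 0.66, 0.16], [0, 0, 0], 1], [[-0.33, 0.75, 0.19], [0, 0, 0], 1], [[-0.36, 0.81, 0.21], [0, 0, 0], 1]]}}

```text
clock: 2.25
position: [0.4782, -0.203, 0.1208]
ee_rot: [3.066, 0.685, -0.0]
force: [1.4, 0.8, 0.4]
width: 0.996
```

```bash
python3 - <<'E'
from h import *
for i in range(6):
    p,d=eyes.get_image("top")
s=arm.observe();print(s["clock"],s["position"],s["joints"].round(3),s["force"],s["dq"].round(3))
M=Ro.from_rotvec(s["ee_rot"]).as_matrix();print(M.round(4),np.degrees(np.arctan2(M[1,0],M[0,0])))
c=eyes.get_calibration("wrist")
p,d=eyes.get_image("wrist")
cv2.imwrite("pics/wrist2.png",p[:,:,::-1])
E
```

```text
2.55 [ 0.47883767 -0.1992386   0.121468  ] [-0.128  0.372  0.554  1.958 -0.252  0.88   0.999] [ 0.23587363  0.17399031 -0.17142628] [-0.017 -0.006 -0.004  0.001 -0.    -0.001  0.005]
[[ 9.041e-01  4.273e-01 -2.000e-04]
 [ 4.273e-01 -9.041e-01  9.000e-04]
 [ 2.000e-04 -9.000e-04 -1.000e+00]] 25.297824238733575
```

View pics/wrist2.png

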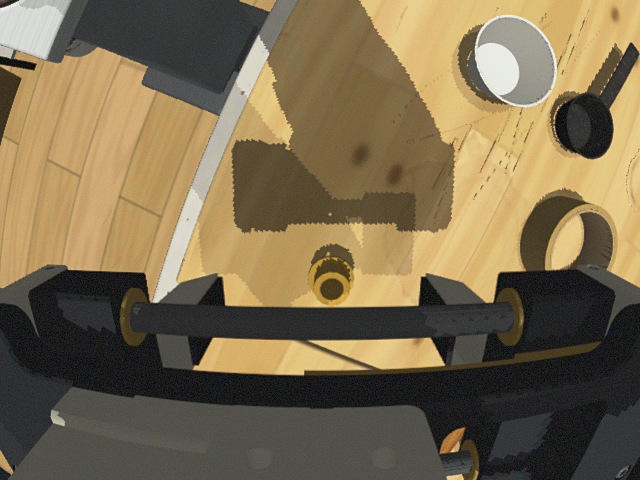

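```bash
cat >> h.py <<'E'
def wr_at_z(c,u,v,z):
    K=c["intrinsics"];dx,dy=u-K[0,2],v-K[1,2];r=np.hypot(dx,dy);th=r/K[0,0]
    d=np.array([dx/r*np.sin(th),dy/r*np.sin(th),np.cos(th)])
    R,t=c["R"],c["t"];o=-R.T@t;w=R.T@d;return o+w*(z-o[2])/w[2]
def rel(target,base=None):
    s=arm.observe();M=Ro.from_rotvec(s["ee_rot"]).as_matrix()
    b=s["position"] if base is None else base
    return (M.T@(np.array(target)-b)/.5).round(4)
E
python3 - <<'E'
from h import *
crop("pics/wrist2.png","pics/w2c.png",290,235,370,310,8)
c=eyes.get_calibration("wrist")
for v in (286,289,292): print(wr_at_z(c,331,v,.049))
print(rel([.5016,-.2303,.07]))
E
```

```text
[ 0.50030332 -0.22706328  0.049     ]
[ 0.50136746 -0.22926257  0.049     ]
[ 0.50243887 -0.23147614  0.049     ]
[0.0139 0.076  0.1032]
```

View pics/w2c.png

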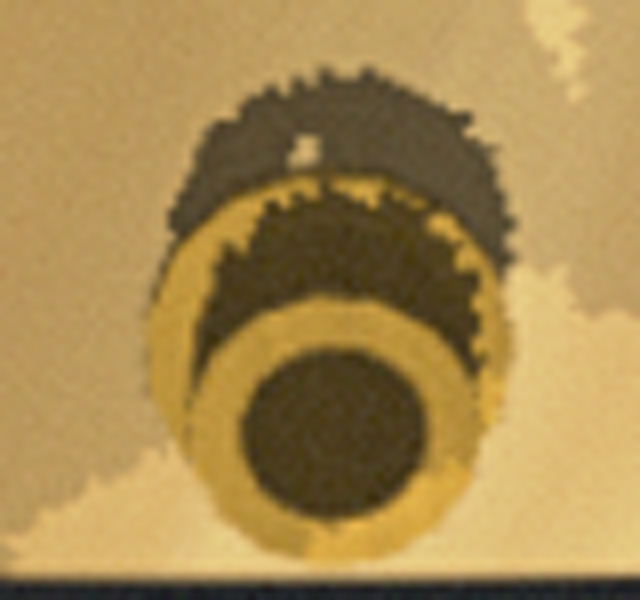

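>>> {"op": "play_rows", "data": {"rows": [[[0.005, 0.025, 0.02], [0, 0, 0], 1], [[0.01, 0.06, 0.05], [0, 0, 0], 1], [[0.014, 0.075, 0.09], [0, 0, 0], 1], [[0.014, 0.075, 0.103], [0, 0, 0], 1], [[0.014, 0.075, 0.103], [0, 0, 0], 1], [[0.014, 0.075, 0.103], [0, 0, 0], 1], [[0.014, 0.075, 0.103], [0, 0, 0], 1]]}}

```text
clock: 3.3
position: [0.5013, -0.2311, 0.0709]
ee_rot: [3.065, 0.687, 0.002]
force: [0.0, 0.3, -0.2]
width: 0.999
```

```bash
python3 - <<'E'
from h import *
s=arm.observe();print(s["position"],s["force"])
print(rel([.5014,-.2298,.037]))
E
```

```text
[ 0.5013106  -0.23113818  0.07092711] [ 0.0379058   0.32278445 -0.22629755]
[ 0.0012 -0.0024  0.0679]
```

>>> {"op": "play_rows", "data": {"rows": [[[0.001, -0.002, 0.02], [0, 0, 0], 1], [[0.001, -0.002, 0.05], [0, 0, 0], 1], [[0.001, -0.002, 0.066], [0, 0, 0], 1], [[0.001, -0.002, 0.068], [0, 0, 0], 1], [[0.001, -0.002, 0.068], [0, 0, 0], 0.2], [[0.001, -0.002, 0.068], [0, 0, 0], -0.1], [[0.001, -0.002, 0.068], [0, 0, 0], -0.4], [[0.001, -0.002, 0.068], [0, 0, 0], -1], [[0.001, -0.002, 0.068], [0, 0, 0], -1], [[0.001, -0.002, 0.068], [0, 0, 0], -1]], "newtons": 50}}

```text
clock: 4.3
position: [0.501, -0.2306, 0.0361]
ee_rot: [3.066, 0.685, 0.0]
force: [-0.6, -0.1, -0.1]
width: 0.527
```

>>> {"op": "play_rows", "data": {"rows": [[[0, 0, 0], [0, 0, 0], -1], [[0, 0, 0], [0, 0, 0], -1], [[0, 0, 0], [0, 0, 0], -1], [[0, 0, 0], [0, 0, 0], -1]]}}

```text
clock: 4.7
position: [0.5009, -0.2306, 0.036]
ee_rot: [-3.066, -0.685, 0.0]
force: [-1.2, -0.2, 1.2]
width: 0.179
```

```bash
python3 - <<'E'
from h import *
s=arm.observe();print(s)
p,d=eyes.get_image("wrist");cv2.imwrite("pics/wrist3.png",p[:,:,::-1])
E
```

```text
{'clock': 4.7, 'joints': array([-0.00926292,  0.53937796,  0.48209073,  1.95474462, -0.36395666,
        0.73280508,  1.12845909]), 'dq': array([-7.17852547e-04, -8.57918788e-04, -1.72974877e-03,  4.75448402e-05,
        3.24760747e-04,  7.41576285e-04, -1.63095655e-04]), 'joint_efforts': array([-1.78219452e-03, -6.02338028e+01,  8.35521609e+00, -2.16476226e+01,
        1.04239775e-02,  9.21488763e-02, -2.08996794e-04]), 'position': array([ 0.50086051, -0.23058552,  0.03596943]), 'ee_rot': array([-3.06590858e+00, -6.85244183e-01,  6.06567680e-05]), 'force': array([-1.15480259, -0.18182876,  1.18182335]), 'ft_torque': array([-0.07021162,  0.02020373, -0.03008156]), 'width': 0.1789772511334389}
```

View pics/wrist3.png

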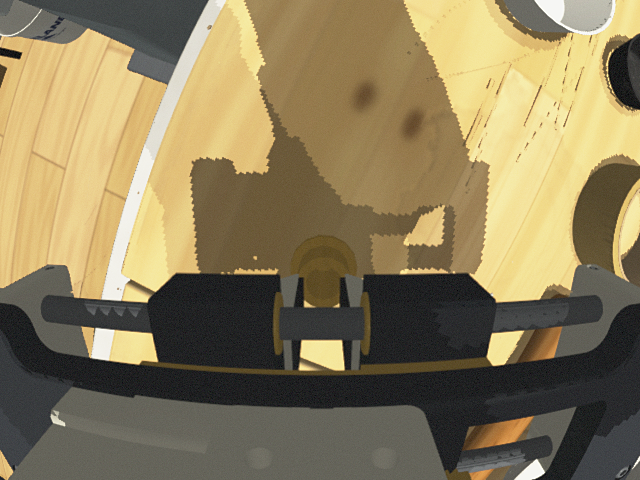

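```bash
python3 - <<'E'
from h import *
crop("pics/wrist3.png","pics/w3c.png",250,215,400,375,5)
p,d=eyes.get_image("top");cv2.imwrite("pics/top1.png",p[:,:,::-1]);crop("pics/top1.png","pics/t1c.png",390,220,510,320,6)
p,d=eyes.get_image("side");cv2.imwrite("pics/side1.png",p[:,:,::-1]);crop("pics/side1.png","pics/s1c.png",220,255,350,375,6)
s=arm.observe();print(s["width"],s["position"],s["force"])
E
```

```text
0.04493224324547943 [ 0.50092121 -0.23058654  0.03599412] [-0.39957107  0.22201355  0.19053244]
```

View pics/w3c.png

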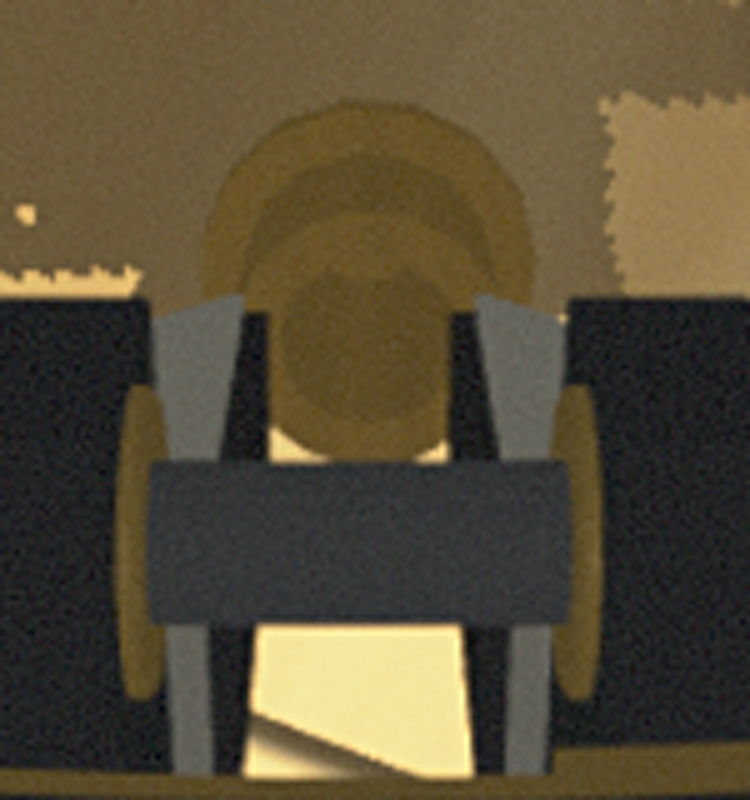

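View pics/s1c.png

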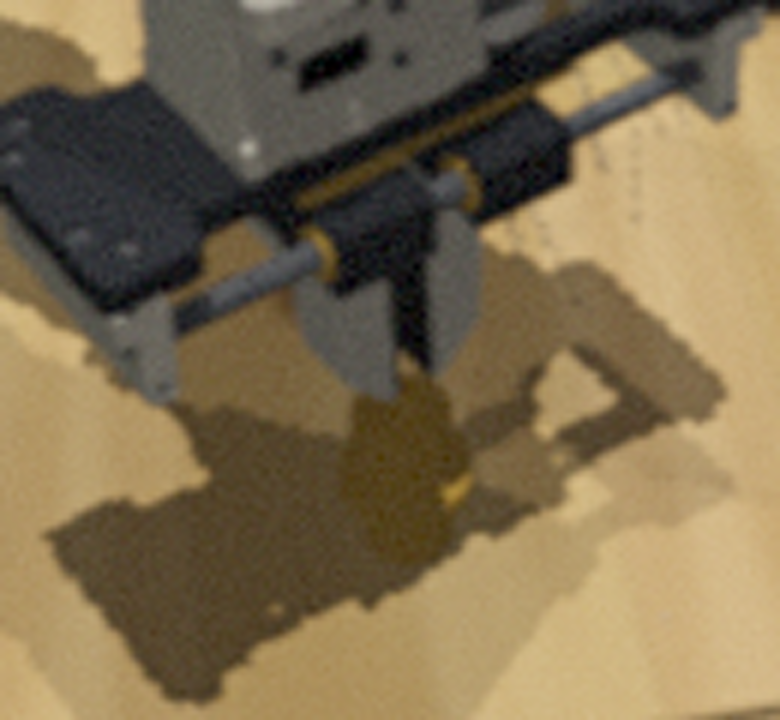

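View pics/t1c.png

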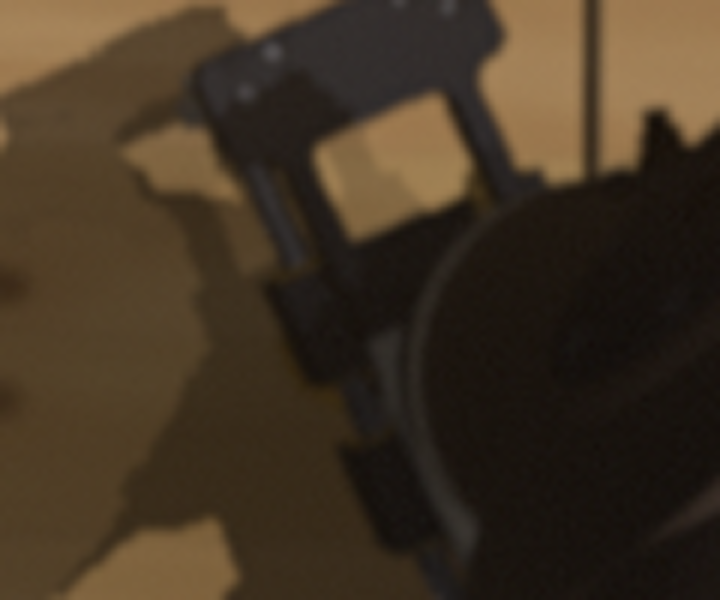

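```bash
python3 - <<'E'
from h import *
p,d=eyes.get_image("side");cv2.imwrite("pics/side2.png",p[:,:,::-1]);crop("pics/side2.png","pics/s2c.png",240,275,330,355,8)
p,d=eyes.get_image("wrist");cv2.imwrite("pics/wrist4.png",p[:,:,::-1]);crop("pics/wrist4.png","pics/w4c.png",250,215,400,375,5)
s=arm.observe();print(s["clock"],s["width"],s["position"],s["force"])
print(eyes.get_calibration("wrist"))
c=eyes.get_calibration("wrist")
print(c["R"]@s["position"]+c["t"])
for p in ([.5014,-.2298,.049],[.5014,-.2298,.027],s["position"],s["position"]-[0,0,.008],s["position"]+[0,0,.011]):
    q=c["R"]@np.array(p)+c["t"];r=np.hypot(q[0],q[1]);th=np.arctan2(r,q[2]);K=c["intrinsics"]
    print(p,K[0,2]+K[0,0]*th*q[0]/r,K[1,2]+K[0,0]*th*q[1]/r)
E
```

```text
4.95 0.007998504362461464 [ 0.50089585 -0.2305806   0.03599467] [-0.05078351 -0.32521951  0.06806631]
{'intrinsics': array([[371.64829954,   0.        , 321.3346188 ],
       [  0.        , 371.64829954, 240.69406905],
       [  0.        ,   0.        ,   1.        ]]), 'R': array([[ 9.04948211e-01,  4.25521529e-01,  4.03210139e-04],
       [ 4.11665600e-01, -8.75720134e-01,  2.52280955e-01],
       [ 1.07704077e-01, -2.28135212e-01, -9.67653945e-01]]), 't': array([-0.35502105, -0.39815537,  0.12771485])}
[1.61255313e-04 1.90510682e-02 1.99436542e-01]
[0.5014, -0.2298, 0.049] 323.22654043412626 283.9970866343901
[0.5014, -0.2298, 0.027] 323.021354338502 269.76690255004786
[ 0.50089585 -0.2305806   0.03599467] 321.6342076036832 276.08816941870094
[ 0.50089585 -0.2305806   0.02799467] 321.6174659524861 271.1800275231357
[ 0.50089585 -0.2305806   0.04699467] 321.65934837394826 283.47017205281344
```

View pics/s2c.png

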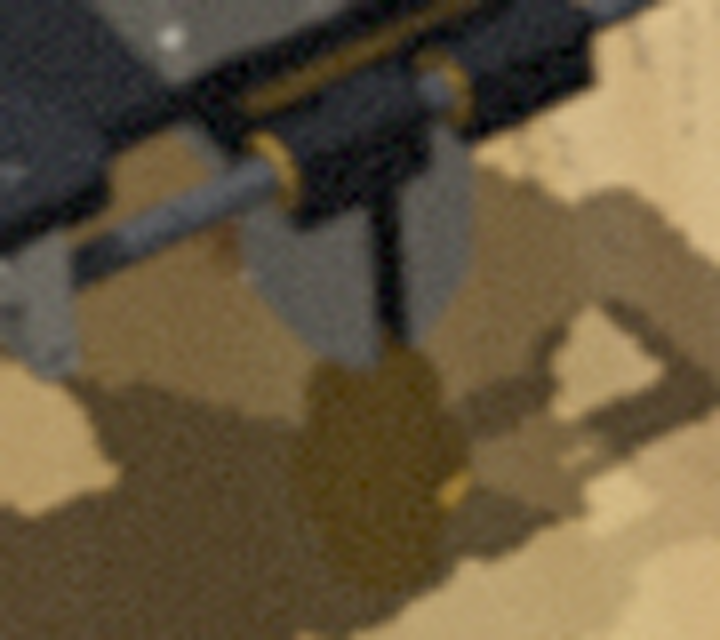

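View pics/w4c.png

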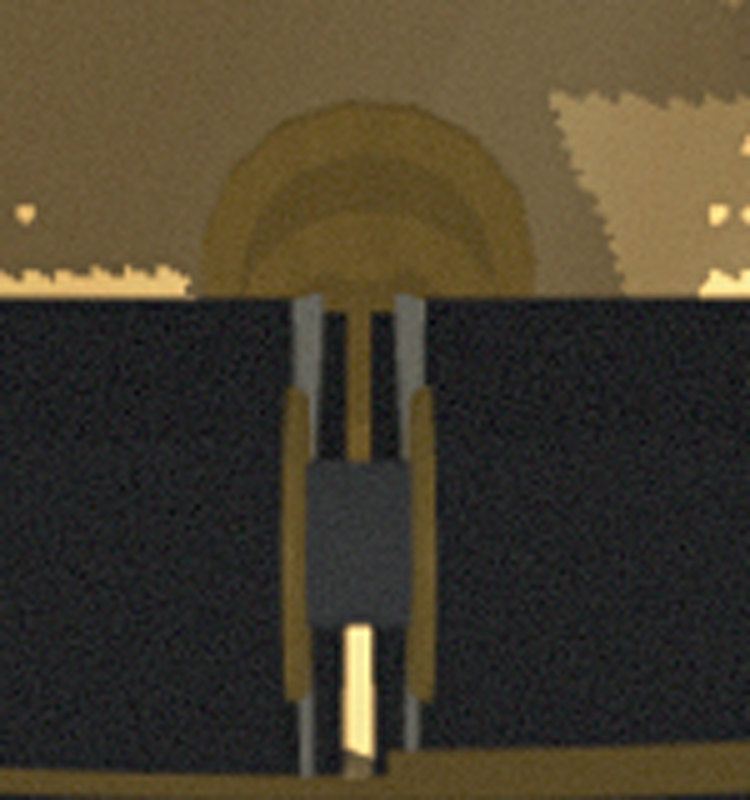

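```bash
python3 - <<'E'
from h import *
print(arm.tcp_to_tips,[a for a in dir(arm) if a[0]!='_'])
p,d=eyes.get_image("side");C=cloud("side",d)
# finger pts in crop: grey finger right crop (440,250), left(330,300), tip(360,360); bushing (380,450)
for x,y in((440,230),(440,300),(420,335),(330,300),(355,345),(365,358),(390,350),(380,380),(380,450),(455,490)):
    u,v=240+x/8,275+y/8; print((x,y),C[int(v),int(u)].round(4))
E
```

```text
0.008 ['PlanningError', 'observe', 'sign_off', 'tcp_to_tips']
(440, 230) [ 0.5165 -0.2346  0.0947]
(440, 300) [ 0.5249 -0.1598  0.0014]
(420, 335) [ 0.5103 -0.2375  0.0707]
(330, 300) [ 0.493  -0.2438  0.0889]
(355, 345) [ 0.4973 -0.2403  0.0716]
(365, 358) [ 0.4986 -0.2419  0.0707]
(390, 350) [ 0.5038 -0.2378  0.0679]
(380, 380) [ 0.5033 -0.2231  0.0443]
(380, 450) [ 0.5001 -0.2453  0.0471]
(455, 490) [ 0.5145 -0.2411  0.028 ]
```

```bash
cat >> h.py <<'E'
def wcloud(c,d):
    K=c["intrinsics"];v,u=np.mgrid[:480,:640].astype(float)
    dx,dy=u-K[0,2],v-K[1,2];r=np.hypot(dx,dy)+1e-9;th=r/K[0,0];k=np.tan(th)/r
    P=np.stack([dx*k*d,dy*k*d,d],-1);return (P-c["t"])@c["R"]
E
python3 - <<'E'
from h import *
c=eyes.get_calibration("wrist");p,d=eyes.get_image("wrist");C=wcloud(c,d)
print("table",C[100:140:10,330].round(4), C[200,150:600:50].round(4))
for x,y in((370,130),(370,180),(370,240),(355,350),(200,400),(310,340),(335,400),(385,400),(335,320),(360,540),(600,500)):
    u,v=250+x/5,215+y/5; print((x,y),C[int(v),int(u)].round(4),d[int(v),int(u)])
E
```

```text
table [[ 4.643e-01 -1.410e-01 -6.000e-04]
 [ 4.669e-01 -1.465e-01 -2.000e-04]
 [ 4.695e-01 -1.521e-01  3.000e-04]
 [ 4.721e-01 -1.575e-01 -2.000e-04]] [[ 3.831e-01 -2.442e-01 -2.000e-04]
 [ 4.156e-01 -2.302e-01 -1.100e-03]
 [ 4.456e-01 -2.167e-01 -4.000e-04]
 [ 4.737e-01 -2.038e-01 -5.000e-04]
 [ 5.014e-01 -1.907e-01 -5.000e-04]
 [ 5.292e-01 -1.771e-01  3.000e-04]
 [ 5.591e-01 -1.625e-01 -7.000e-04]
 [ 5.916e-01 -1.461e-01 -8.000e-04]
 [ 6.279e-01 -1.271e-01  3.000e-04]]
(370, 130) [ 0.4948 -0.2145  0.0271] 0.20375785
(370, 180) [ 0.4958 -0.2169  0.0376] 0.19426382
(370, 240) [ 0.4972 -0.2201  0.0472] 0.18576016
(355, 350) [ 0.4962 -0.2213  0.0756] 0.15853861
(200, 400) [ 0.4786 -0.1995  0.1509] 0.078783624
(310, 340) [ 0.4921 -0.2215  0.0773] 0.156428
(335, 400) [ 0.4948 -0.2221  0.0864] 0.1480343
(385, 400) [ 0.4983 -0.2201  0.087 ] 0.14740933
(335, 320) [ 0.4942 -0.2213  0.0704] 0.16332966
(360, 540) [ 0.488  -0.2034  0.1492] 0.082266636
(600, 500) [ 0.4948 -0.1946  0.1557] 0.07469807
```

>>> {"op": "play_rows", "data": {"rows": [[[0, 0, 0], [0, 0, 0], 1], [[0, 0, 0], [0, 0, 0], 1], [[0, 0, 0], [0, 0, 0], 1], [[0, 0, 0], [0, 0, 0], 1], [[0, 0, 0], [0, 0, 0], 1], [[0, 0, 0], [0, 0, 0], 1], [[0, 0, 0], [0, 0, 0], 1]], "newtons": 40}}

```text
clock: 5.75
position: [0.5009, -0.2306, 0.036]
ee_rot: [-3.066, -0.685, -0.0]
force: [-0.4, -0.4, 0.5]
width: 0.566
```

```bash
python3 - <<'E'
from h import *
s=arm.observe();print(s["clock"],s["width"],s["position"],s["force"])
c=eyes.get_calibration("wrist");p,d=eyes.get_image("wrist");C=wcloud(c,d);np.save("pics/w5c.npy",C)
cv2.imwrite("pics/wrist5.png",p[:,:,::-1]);crop("pics/wrist5.png","pics/w5c.png",140,215,500,375,2.2)
p,d=eyes.get_image("side");C=cloud("side",d);np.save("pics/s5.npy",C)
cv2.imwrite("pics/side5.png",p[:,:,::-1]);crop("pics/side5.png","pics/s5c.png",230,265,350,355,6)
E
```

```text
5.75 0.565740115457171 [ 0.50087162 -0.23057445  0.03600883] [-0.41480736 -0.35659677  0.51137665]
```

View pics/w5c.png

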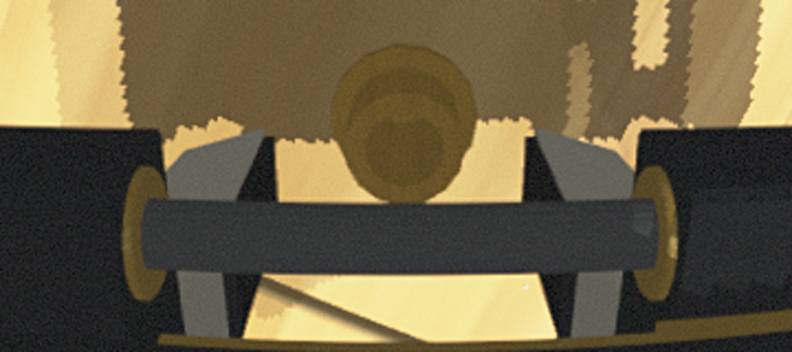

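View pics/s5c.png

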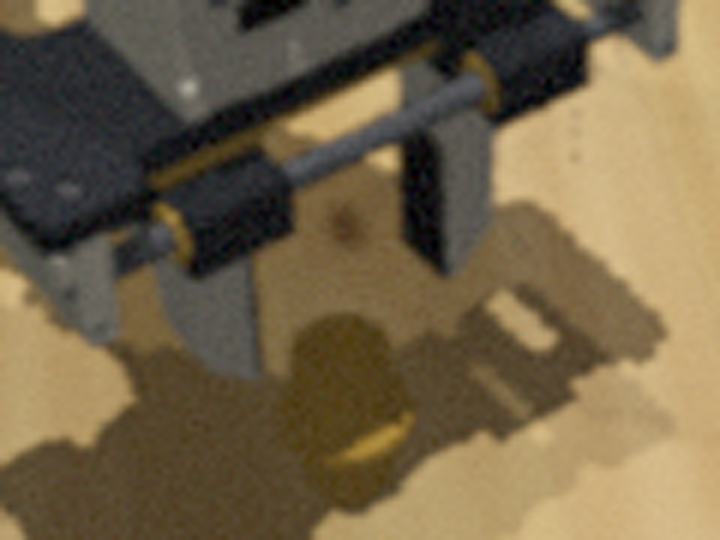

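```bash
python3 - <<'E'
from h import *
C=np.load("pics/s5.npy")
for x,y in((450,260),(465,255),(450,270),(240,355),(245,368),(252,374),(225,340)):
    u,v=int(230+x/6),int(265+y/6); print((x,y),C[v,u].round(4))
C=np.load("pics/w5c.npy")
for x,y in((245,140),(225,155),(200,150),(258,133),(550,140),(580,150)):
    u,v=int(140+x/2.2),int(215+y/2.2); print((x,y),C[v,u].round(4))
# point cloud in tool frame: lowest point near fingers
M=Ro.from_rotvec(arm.observe()["ee_rot"]).as_matrix();P=arm.observe()["position"]
for C in (np.load("pics/w5c.npy"),np.load("pics/s5.npy")):
    T=((C-P)@M).reshape(-1,3)
    m=(abs(T[:,1])<.015)&(abs(T[:,0])>.022)&(abs(T[:,0])<.06)&(T[:,2]>-.1)&(T[:,2]<.03)
    for sgn in(-1,1):
        Q=T[m&(T[:,0]*sgn>0)];print(len(Q),Q.min(0),Q.max(0)) if len(Q) else 0
E
```

```text
(450, 260) [ 0.533  -0.2272  0.0737]
(465, 255) [ 0.5366 -0.2248  0.0729]
(450, 270) [ 0.5328 -0.2276  0.0697]
(240, 355) [ 0.4739 -0.2554  0.0785]
(245, 368) [ 0.4736 -0.2556  0.0744]
(252, 374) [ 0.4767 -0.2525  0.0685]
(225, 340) [ 0.4698 -0.2566  0.087 ]
(245, 140) [ 0.4675 -0.2331  0.0716]
(225, 155) [ 0.4654 -0.2336  0.0813]
(200, 150) [ 0.4602 -0.2364  0.0786]
(258, 133) [ 0.4694 -0.2324  0.0673]
(550, 140) [ 0.5229 -0.2068  0.0723]
(580, 150) [ 0.5269 -0.2047  0.079 ]
2284 [-0.04291954 -0.01495512 -0.09997735] [-0.02553546  0.00856727 -0.02956628]
2274 [ 0.02515771 -0.01497395 -0.09994391] [ 0.0425493   0.00893322 -0.02903043]
249 [-0.05980012 -0.01269913 -0.0992547 ] [-0.02814916  0.01229847 -0.03247682]
391 [ 0.0255581  -0.01127684 -0.09965743] [ 0.04467257  0.01212895 -0.03128283]
```

>>> {"op": "play_rows", "data": {"rows": [[[0.001, -0.001, 0.0], [0, 0, 0], 1], [[0.001, -0.001, 0.01], [0, 0, 0], 1], [[0.001, -0.001, 0.03], [0, 0, 0], 1], [[0.001, -0.001, 0.045], [0, 0, 0], 1], [[0.001, -0.001, 0.06], [0, 0, 0], 1], [[0.001, -0.001, 0.068], [0, 0, 0], 1], [[0.001, -0.001, 0.071], [0, 0, 0], 1], [[0.001, -0.001, 0.071], [0, 0, 0], 0.3]], "newtons": 50}}

```text
clock: 6.65
position: [0.501, -0.23, 0.0003]
ee_rot: [-3.066, -0.685, 0.001]
force: [-0.7, -0.3, -0.2]
width: 0.952
```

```bash
python3 - <<'E'
from h import *
s=arm.observe();print(s["clock"],s["width"],s["position"],s["force"])
p,d=eyes.get_image("side");C=cloud("side",d)
cv2.imwrite("pics/side6.png",p[:,:,::-1]);crop("pics/side6.png","pics/s6c.png",230,275,350,365,6)
E
```

```text
6.65 0.9521131761627635 [ 5.00997171e-01 -2.29965374e-01  2.52309783e-04] [-0.74237331 -0.30480031 -0.20582712]
```

View pics/s6c.png

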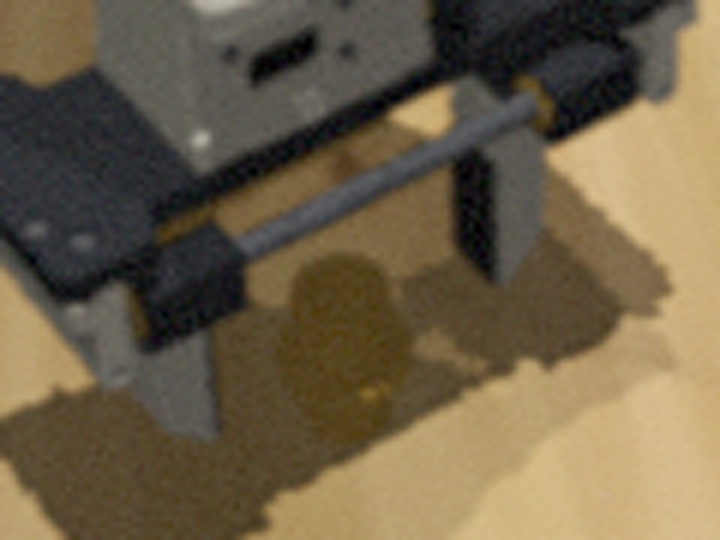

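>>> {"op": "play_rows", "data": {"rows": [[[0, 0, 0], [0, 0, 0], -1], [[0, 0, 0], [0, 0, 0], -1], [[0, 0, 0], [0, 0, 0], -1], [[0, 0, 0], [0, 0, 0], -1], [[0, 0, 0], [0, 0, 0], -1], [[0, 0, 0], [0, 0, 0], -1], [[0, 0, 0], [0, 0, 0], -1], [[0, 0, 0], [0, 0, 0], -1], [[0, 0, 0], [0, 0, 0], -1], [[0, 0, 0], [0, 0, 0], -1]], "newtons": 50}}

```text
clock: 7.7
position: [0.5011, -0.2299, 0.0005]
ee_rot: [-3.066, -0.685, -0.0]
force: [0.6, -0.1, -0.1]
width: 0.292
```

```bash
python3 - <<'E'
from h import *
s=arm.observe();print(s["clock"],s["width"],s["position"],s["force"])
E
```

```text
7.7 0.29223821126333094 [ 5.01148945e-01 -2.29910672e-01  4.70014358e-04] [ 0.61203175 -0.0898788  -0.14214988]
```

>>> {"op": "play_rows", "data": {"rows": [[[0, 0, -0.01], [0, 0, 0], -1], [[0, 0, -0.04], [0, 0, 0], -1], [[0, 0, -0.09], [0, 0, 0], -1], [[0, 0, -0.15], [0, 0, 0], -1], [[0, 0, -0.2], [0, 0, 0], -1], [[0, 0, -0.24], [0, 0, 0], -1], [[0, 0, -0.26], [0, 0, 0], -1], [[0, 0, -0.26], [0, 0, 0], -1]]}}

```text
clock: 8.5
position: [0.5018, -0.2302, 0.1316]
ee_rot: [3.065, 0.685, 0.003]
force: [-0.0, -0.3, -2.0]
width: 0.292
```

```bash
python3 - <<'E'
from h import *
s=arm.observe();print(s["clock"],s["width"],s["position"],s["force"])
p,d=eyes.get_image("side");C=cloud("side",d)
cv2.imwrite("pics/side7.png",p[:,:,::-1]);crop("pics/side7.png","pics/s7c.png",230,175,390,295,5)
c=eyes.get_calibration("wrist");p,d=eyes.get_image("wrist");cv2.imwrite("pics/wrist7.png",p[:,:,::-1]);crop("pics/wrist7.png","pics/w7c.png",250,215,400,375,5)
print(rel([.5016,.202,.1]))
E
```

```text
8.5 0.29213668401314724 [ 0.50182021 -0.23019068  0.1316387 ] [-0.01114272 -0.34369998 -2.04900108]
[ 0.3692 -0.7801  0.06  ]
```

View pics/s7c.png

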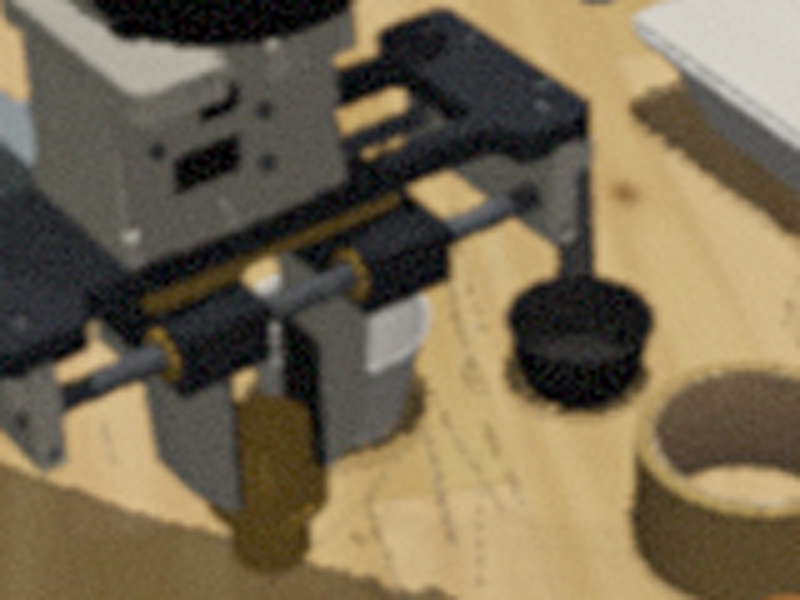

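View pics/w7c.png

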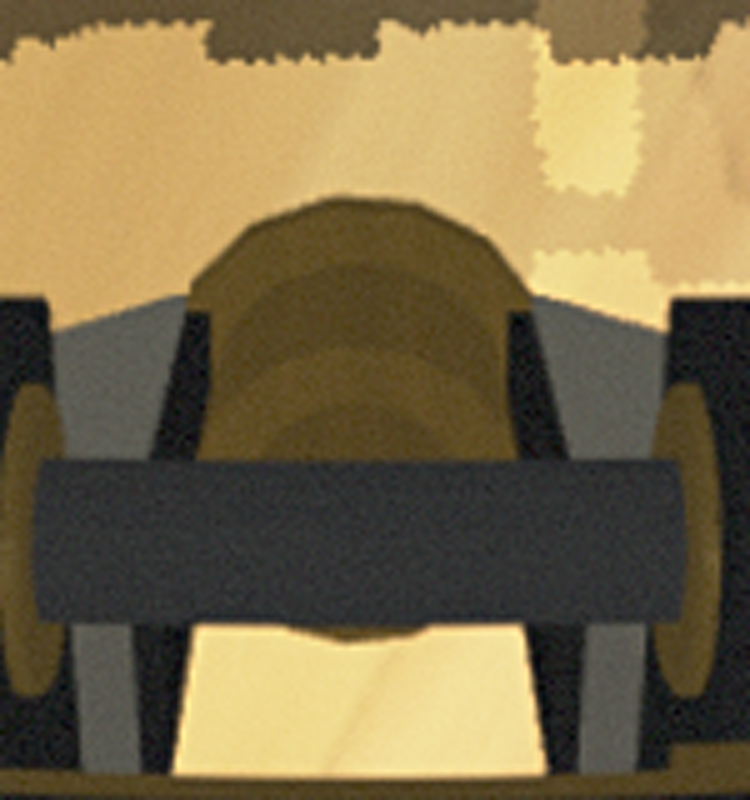

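>>> {"op": "play_rows", "data": {"rows": [[[0.01, -0.02, 0], [0, 0, 0], -1], [[0.04, -0.08, 0], [0, 0, 0], -1], [[0.08, -0.15, 0], [0, 0, 0], -1], [[0.12, -0.23, 0], [0, 0, 0], -1], [[0.17, -0.31, 0], [0, 0, 0], -1], [[0.21, -0.39, 0], [0, 0, 0], -1], [[0.25, -0.47, 0], [0, 0, 0], -1], [[0.3, -0.55, 0], [0, 0, 0], -1], [[0.34, -0.63, 0], [0, 0, 0], -1], [[0.36, -0.67, 0], [0, 0, 0], -1]]}}

```text
clock: 9.6
position: [0.5197, 0.1555, 0.1292]
ee_rot: [-3.063, -0.693, 0.003]
force: [-0.5, -0.4, -1.9]
width: 0.289
```

>>> {"op": "play_rows", "data": {"rows": [[[0.008, -0.012, 0], [0, 0, 0], -1], [[0.008, -0.012, 0], [0, 0, 0], -1], [[0.008, -0.012, 0], [0, 0, 0], -1], [[0.008, -0.012, 0], [0, 0, 0], -1], [[0.008, -0.012, 0], [0, 0, 0], -1]]}}

```text
clock: 10.1
position: [0.5225, 0.1555, 0.1306]
ee_rot: [3.067, 0.682, -0.0]
force: [0.2, -0.4, -0.1]
width: 0.29
```

```bash
python3 - <<'E'
from h import *
s=arm.observe();print(s["clock"],s["width"],s["position"],s["force"],s["dq"].round(3))
M=Ro.from_rotvec(s["ee_rot"]).as_matrix();print(M.round(4),np.degrees(np.arctan2(M[1,0],M[0,0])))
c=eyes.get_calibration("wrist");p,d=eyes.get_image("wrist");cv2.imwrite("pics/wrist8.png",p[:,:,::-1])
import pickle;pickle.dump((c,d),open("pics/w8.pkl","wb"))
p,d=eyes.get_image("top");cv2.imwrite("pics/top8.png",p[:,:,::-1])
E
```

```text
10.1 0.28964599842789823 [0.52254944 0.15545291 0.13057484] [ 0.19431489 -0.35109864 -0.08078151] [-0.005  0.001 -0.006 -0.004 -0.003  0.001 -0.002]
[[ 9.058e-01  4.236e-01  0.000e+00]
 [ 4.236e-01 -9.058e-01 -2.000e-04]
 [-0.000e+00  2.000e-04 -1.000e+00]] 25.062787667043786
```

View pics/wrist8.png

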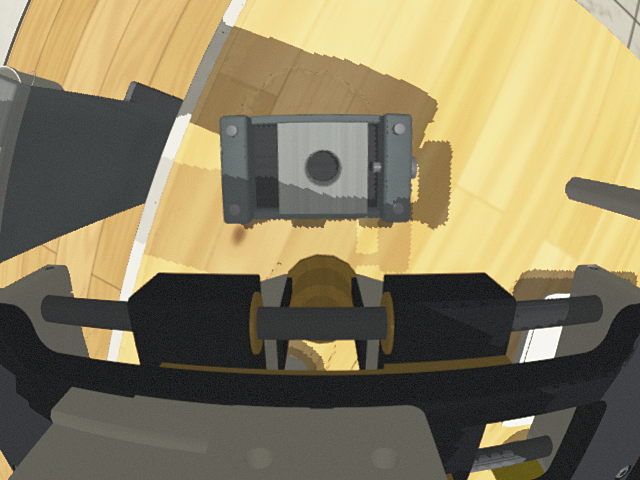

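```bash
python3 - <<'E'
from h import *
crop("pics/wrist8.png","pics/w8c.png",210,100,430,235,3.6)
crop("pics/wrist8.png","pics/w8d.png",290,135,355,200,9)
E
```

```text
(no output)
```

View pics/w8c.png

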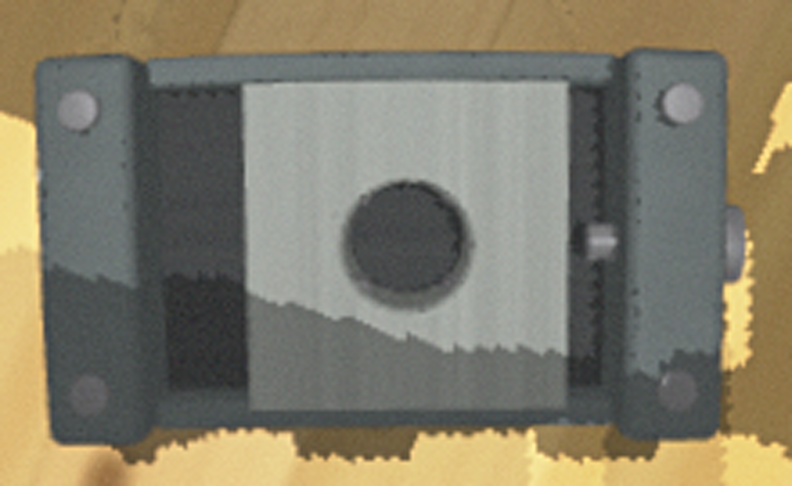

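View pics/w8d.png

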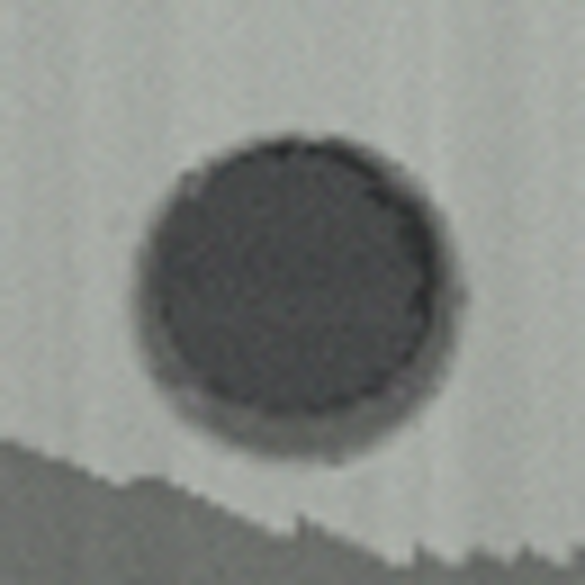

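```bash
python3 - <<'E'
from h import *
import pickle;c,d=pickle.load(open("pics/w8.pkl","rb"))
b=wr_at_z(c,322.5,167.5,.044);print("bore",b)
f=lambda x,y,s,u,v:((x+.5)/s+u-.5,(y+.5)/s+v-.5)
B=np.array([wr_at_z(c,*f(x,y,3.6,210,100),.046) for x,y in((77,109),(683,103),(678,390),(89,395))]);print(B.round(4),B.mean(0))
print([np.linalg.norm(B[i]-B[(i+1)%4]).round(4) for i in range(4)])
e=B[1]+B[2]-B[0]-B[3];a=np.arctan2(e[1],e[0]);print(np.degrees(a))
ax=np.array([np.cos(a),np.sin(a)]);dd=(b-B.mean(0))[:2];print(dd@ax,dd@[-ax[1],ax[0]])
# diameters check
for p in ((305,167.5),(340.5,167.5)):print(wr_at_z(c,*p,.044))
C=wcloud(c,d);print(C[140:165:6,305].round(4))
M=np.array([[.905,.4255],[.4255,-.905]])
s=arm.observe();print("to bore shares",rel([b[0],b[1],.1]),s["position"])
E
```

```text
bore [0.50086521 0.20355974 0.044     ]
[[0.4273 0.2016 0.046 ]
 [0.5392 0.2548 0.046 ]
 [0.565  0.2008 0.046 ]
 [0.4534 0.1476 0.046 ]] [0.49621488 0.20118005 0.046     ]
[np.float64(0.1239), np.float64(0.0598), np.float64(0.1237), np.float64(0.0599)]
25.463253039012606
0.005221702763682288 0.00014921024667901154
[0.48917943 0.19813659 0.044     ]
[0.51285401 0.20921521 0.044     ]
[[0.4807 0.2166 0.0448]
 [0.4825 0.2126 0.0435]
 [0.4844 0.2086 0.0443]
 [0.4862 0.2045 0.0441]
 [0.4881 0.2005 0.0445]]
to bore shares [ 0.001  -0.1045  0.0612] [0.52256157 0.1560329  0.13061879]
```

>>> {"op": "play_rows", "data": {"rows": [[[0.0, -0.02, 0], [0, 0, 0], -1], [[0, -0.06, 0.02], [0, 0, 0], -1], [[0.001, -0.095, 0.06], [0, 0, 0], -1], [[0.001, -0.104, 0.1], [0, 0, 0], -1], [[0.001, -0.104, 0.13], [0, 0, 0], -1], [[0.001, -0.104, 0.145], [0, 0, 0], -1], [[0.001, -0.104, 0.145], [0, 0, 0], -1], [[0.001, -0.104, 0.145], [0, 0, 0], -1], [[0.001, -0.104, 0.145], [0, 0, 0], -1]]}}

```text
clock: 11.1
position: [0.5014, 0.2044, 0.0588]
ee_rot: [-3.066, -0.685, -0.002]
force: [0.5, -0.9, -0.6]
width: 0.292
```

```bash
python3 - <<'E'
from h import *
s=arm.observe();print(s["clock"],s["width"],s["position"],s["force"],s["ft_torque"],s["dq"].round(3))
print(rel([.5010,.2032,.05]))
M=Ro.from_rotvec(s["ee_rot"]).as_matrix();print(M.round(4))
p,d=eyes.get_image("wrist");cv2.imwrite("pics/wrist9.png",p[:,:,::-1])
p,d=eyes.get_image("side");cv2.imwrite("pics/side9.png",p[:,:,::-1]);crop("pics/side9.png","pics/s9c.png",200,120,320,230,6)
E
```

```text
11.1 0.29225971130263384 [0.50140789 0.20439983 0.05882405] [ 0.54184672 -0.93366056 -0.62287948] [-0.02087342  0.0077504  -0.02020545] [ 0.    -0.001 -0.001  0.003 -0.002 -0.003  0.001]
[-0.0018  0.0018  0.0176]
[[ 9.050e-01  4.255e-01  1.200e-03]
 [ 4.255e-01 -9.050e-01  7.000e-04]
 [ 1.400e-03 -1.000e-04 -1.000e+00]]
```

View pics/s9c.png

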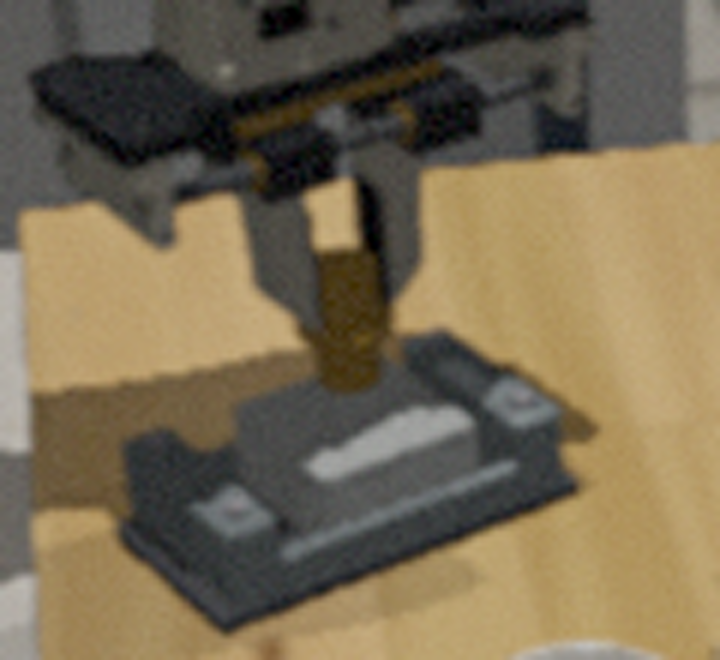

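View pics/wrist9.png

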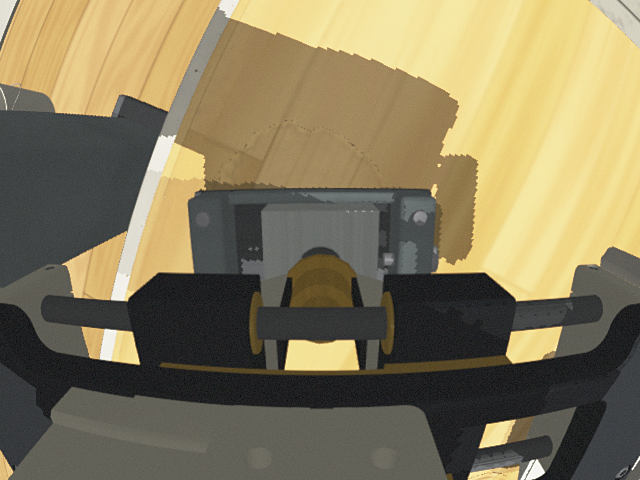

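>>> {"op": "play_rows", "data": {"rows": [[[-0.002, 0.002, 0.005], [0, 0, 0], -1], [[-0.002, 0.002, 0.012], [0, 0, 0], -1], [[-0.002, 0.002, 0.018], [0, 0, 0], -1], [[-0.002, 0.002, 0.022], [0, 0, 0], -1], [[-0.002, 0.002, 0.024], [0, 0, 0], -1], [[-0.002, 0.002, 0.024], [0, 0, 0], -1], [[-0.002, 0.002, 0.024], [0, 0, 0], -1]]}}

```text
clock: 11.9
position: [0.5003, 0.2029, 0.046]
ee_rot: [-3.066, -0.685, -0.0]
force: [0.1, -0.4, -1.5]
width: 0.292
```

>>> {"op": "play_rows", "data": {"rows": [[[0, 0, 0.002], [0, 0, 0], -1], [[0, 0, 0.004], [0, 0, 0], -1], [[0, 0, 0.004], [0, 0, 0], -1]]}}

```text
clock: 12.2
position: [0.5002, 0.2029, 0.0439]
ee_rot: [-3.066, -0.685, 0.0]
force: [0.6, 0.1, -0.1]
width: 0.293
```

```bash
python3 - <<'E'
from h import *
s=arm.observe();print(s["clock"],s["position"],s["force"],s["ft_torque"],rel([.5010,.2032,.04]))
E
```

```text
12.2 [0.50020787 0.20288787 0.04390937] [ 0.61248889  0.11279015 -0.12247708] [-0.0662318   0.05010432 -0.035323  ] [0.0017 0.0001 0.0078]
```

>>> {"op": "play_rows", "data": {"rows": [[[0.001, 0, 0.001], [0, 0, 0], -1], [[0.001, 0, 0.002], [0, 0, 0], -1], [[0.001, 0, 0.003], [0, 0, 0], -1], [[0.001, 0, 0.003], [0, 0, 0], -1]]}}

```text
clock: 12.6
position: [0.5007, 0.2031, 0.0424]
ee_rot: [3.066, 0.685, -0.0]
force: [-0.6, -0.9, -1.1]
width: 0.292
```

>>> {"op": "play_rows", "data": {"rows": [[[0, 0, 0.001], [0, 0, 0], -1], [[0, 0, 0.002], [0, 0, 0], -1], [[0, 0, 0.003], [0, 0, 0], -1], [[0, 0, 0.003], [0, 0, 0], -1]]}}

```text
clock: 13.0
position: [0.5007, 0.2031, 0.0409]
ee_rot: [3.066, 0.685, -0.0]
force: [0.3, 0.6, -1.0]
width: 0.29
```

>>> {"op": "play_rows", "data": {"rows": [[[0, 0, 0.001], [0, 0, 0], -1], [[0, 0, 0.003], [0, 0, 0], -1], [[0, 0, 0.005], [0, 0, 0], -1], [[0, 0, 0.005], [0, 0, 0], -1]]}}

```text
clock: 13.4
position: [0.5006, 0.2031, 0.0383]
ee_rot: [3.066, 0.685, -0.0]
force: [-0.2, -0.8, -1.3]
width: 0.295
```

>>> {"op": "play_rows", "data": {"rows": [[[0, 0, 0.001], [0, 0, 0], -1], [[0, 0, 0.003], [0, 0, 0], -1], [[0, 0, 0.005], [0, 0, 0], -1], [[0, 0, 0.005], [0, 0, 0], -1]]}}

```text
clock: 13.8
position: [0.5007, 0.2031, 0.0359]
ee_rot: [3.066, 0.685, -0.0]
force: [-0.8, 0.4, -0.8]
width: 0.288
```

```bash
python3 - <<'E'
from h import *
s=arm.observe();print(s["clock"],s["position"],s["force"],s["ft_torque"])
E
```

```text
13.8 [0.50073218 0.20307697 0.0358912 ] [-0.78710912  0.43652702 -0.8149028 ] [-0.13506368 -0.01271873  0.03759973]
```

>>> {"op": "play_rows", "data": {"rows": [[[0, 0, 0.002], [0, 0, 0], -1], [[0, 0, 0.004], [0, 0, 0], -1], [[0, 0, 0.006], [0, 0, 0], -1], [[0, 0, 0.006], [0, 0, 0], -1]]}}

```text
clock: 14.2
position: [0.501, 0.2031, 0.0331]
ee_rot: [-3.066, -0.685, -0.001]
force: [1.0, -0.5, 0.7]
width: 0.293
```

>>> {"op": "play_rows", "data": {"rows": [[[0, 0, 0.002], [0, 0, 0], -1], [[0, 0, 0.004], [0, 0, 0], -1], [[0, 0, 0.006], [0, 0, 0], -1], [[0, 0, 0.006], [0, 0, 0], -1]]}}

```text
clock: 14.6
position: [0.5011, 0.2031, 0.0303]
ee_rot: [-3.066, -0.685, -0.001]
force: [-0.5, -0.9, 4.6]
width: 0.29
```

>>> {"op": "play_rows", "data": {"rows": [[[0, 0, 0.002], [0, 0, 0], -1], [[0, 0, 0.004], [0, 0, 0], -1], [[0, 0, 0.006], [0, 0, 0], -1], [[0, 0, 0.006], [0, 0, 0], -1]]}}

```text
clock: 15.0
position: [0.5012, 0.2032, 0.0275]
ee_rot: [-3.066, -0.685, -0.001]
force: [-0.5, -1.6, 7.3]
width: 0.297
```

>>> {"op": "play_rows", "data": {"rows": [[[0, 0, 0.002], [0, 0, 0], -1], [[0, 0, 0.004], [0, 0, 0], -1], [[0, 0, 0.005], [0, 0, 0], -1], [[0, 0, 0.005], [0, 0, 0], -1]]}}

```text
clock: 15.4
position: [0.5013, 0.2032, 0.0251]
ee_rot: [-3.066, -0.685, -0.002]
force: [-1.7, -2.0, 9.4]
width: 0.295
```

```bash
python3 - <<'E'
from h import *
s=arm.observe();print(s["clock"],s["position"],s["force"],s["ft_torque"])
E
```

```text
15.4 [0.50128661 0.20315142 0.02513483] [-1.66139894 -2.01395262  9.40150768] [-0.37200128  0.23603711 -0.00640914]
```

>>> {"op": "play_rows", "data": {"rows": [[[0, 0, 0.001], [0, 0, 0], -1], [[0, 0, 0.003], [0, 0, 0], -1], [[0, 0, 0.004], [0, 0, 0], -1], [[0, 0, 0.004], [0, 0, 0], -1]]}}

```text
clock: 15.8
position: [0.5013, 0.2032, 0.0231]
ee_rot: [-3.066, -0.685, -0.002]
force: [-1.0, -1.6, 9.2]
width: 0.289
```

>>> {"op": "play_rows", "data": {"rows": [[[0, 0, 0.001], [0, 0, 0], -1], [[0, 0, 0.002], [0, 0, 0], -1], [[0, 0, 0.002], [0, 0, 0], -1]]}}

```text
clock: 16.1
position: [0.5014, 0.2032, 0.0224]
ee_rot: [-3.066, -0.685, -0.002]
force: [-1.1, -1.7, 12.8]
width: 0.293
```

>>> {"op": "play_rows", "data": {"rows": [[[0, 0, 0.001], [0, 0, 0], -1], [[0, 0, 0.002], [0, 0, 0], -1], [[0, 0, 0.002], [0, 0, 0], -1]]}}

```text
clock: 16.4
position: [0.5015, 0.2032, 0.0222]
ee_rot: [-3.065, -0.684, -0.002]
force: [-4.5, -2.9, 24.9]
width: 0.291
```

>>> {"op": "play_rows", "data": {"rows": [[[0, 0, 0.001], [0, 0, 0], -1], [[0, 0, 0.001], [0, 0, 0], -1], [[0, 0, 0.001], [0, 0, 0], -1]]}}

```text
clock: 16.7
position: [0.5015, 0.2032, 0.0222]
ee_rot: [-3.065, -0.684, -0.003]
force: [-6.6, -3.3, 31.7]
width: 0.289
```

```bash
python3 - <<'E'
from h import *
s=arm.observe();print(s["clock"],s["position"],s["force"],s["ft_torque"])
p,d=eyes.get_image("side");C=cloud("side",d)
cv2.imwrite("pics/side10.png",p[:,:,::-1]);crop("pics/side10.png","pics/s10c.png",210,130,310,220,7)
E
```

```text
16.7 [0.50149148 0.20323322 0.02215055] [-6.62127236 -3.30380094 31.68768335] [-1.01288754  1.73544176 -0.04046395]
```

View pics/s10c.png

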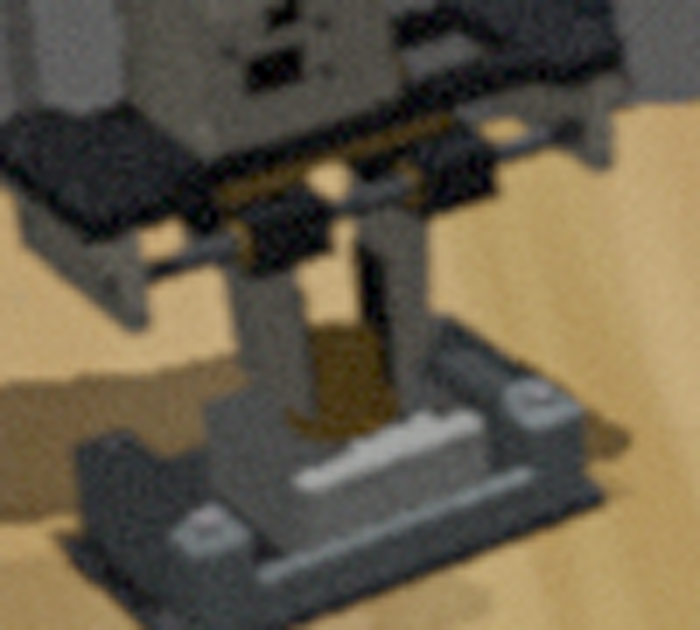

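>>> {"op": "play_rows", "data": {"rows": [[[0, 0, -0.001], [0, 0, 0], -1], [[0, 0, -0.002], [0, 0, 0], -1], [[0, 0, -0.003], [0, 0, 0], -1], [[0, 0, -0.003], [0, 0, 0], -1]]}}

```text
clock: 17.15
position: [0.5014, 0.2032, 0.0224]
ee_rot: [-3.066, -0.685, -0.002]
force: [-1.7, -1.5, 11.9]
width: 0.296
```

>>> {"op": "play_rows", "data": {"rows": [[[0, 0, 0], [0, 0, 0], 0.1], [[0, 0, 0], [0, 0, 0], 0.1], [[0, 0, 0], [0, 0, 0], 0.1], [[0, 0, 0], [0, 0, 0], 0.1], [[0, 0, 0], [0, 0, 0], 0.1]]}}

```text
clock: 17.65
position: [0.5006, 0.2031, 0.0213]
ee_rot: [3.066, 0.685, -0.0]
force: [-0.2, 0.1, -0.4]
width: 0.547
```

```bash
python3 - <<'E'
from h import *
s=arm.observe();print(s["clock"],s["width"],s["position"],s["force"],s["ft_torque"])
E
```

```text
17.65 0.5465509516705949 [0.50056549 0.20311953 0.02132478] [-0.15704892  0.09863728 -0.35191933] [-0.04520753  0.00558968 -0.01072769]
```

Released with no remaining force; now I lift clear and look.

>>> {"op": "play_rows", "data": {"rows": [[[0, 0, -0.01], [0, 0, 0], 0.1], [[0, 0, -0.03], [0, 0, 0], 0.1], [[0, 0, -0.07], [0, 0, 0], 0.1], [[0, 0, -0.12], [0, 0, 0], 0.1], [[0, 0.04, -0.18], [0, 0, 0], 0.1], [[0, 0.08, -0.23], [0, 0, 0], 0.1], [[0, 0.12, -0.25], [0, 0, 0], 0.1], [[0, 0.14, -0.25], [0, 0, 0], 0.1], [[0, 0.14, -0.25], [0, 0, 0], 0.1], [[0, 0.14, -0.25], [0, 0, 0], 0.1]]}}

```text
clock: 18.65
position: [0.5296, 0.1404, 0.1457]
ee_rot: [-3.065, -0.686, 0.003]
force: [0.0, 0.9, -0.2]
width: 0.551
```

```bash
python3 - <<'E'
from h import *
s=arm.observe();print(s["clock"],s["width"],s["position"],s["force"])
c=eyes.get_calibration("wrist");p,d=eyes.get_image("wrist");C=wcloud(c,d);np.save("pics/w11.npy",C)
cv2.imwrite("pics/wrist11.png",p[:,:,::-1])
p,d=eyes.get_image("side");cv2.imwrite("pics/side11.png",p[:,:,::-1]);crop("pics/side11.png","pics/s11c.png",210,150,310,225,7)
E
```

```text
18.65 0.5508827605890866 [0.52957534 0.14041234 0.1457218 ] [ 0.01745329  0.85688022 -0.15814114]
```

View pics/wrist11.png

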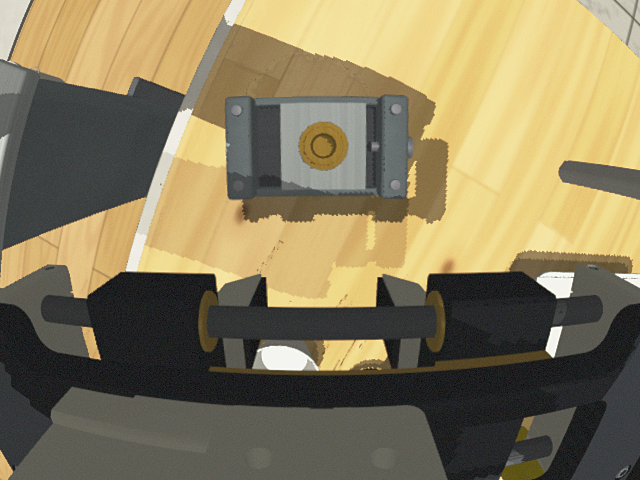

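View pics/s11c.png

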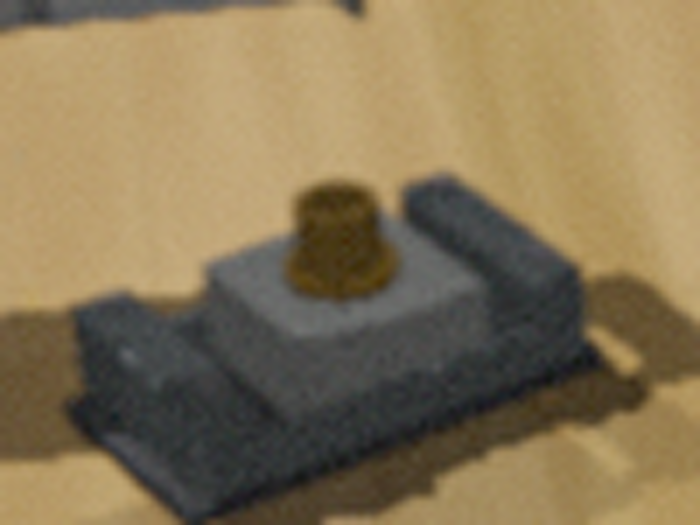

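Bushing seated, centred at (323,146) in the wrist view. I check its heights by depth.

```bash
python3 - <<'E'
from h import *
C=np.load("pics/w11.npy")
def med(m):return C[m].reshape(-1,3)[:,2]
v,u=np.mgrid[:480,:640]
ins=(u>284)&(u<296)&(v>115)&(v<180);z=C[ins];print("insert",np.median(z[:,2]))
R=C[120:172,298:350].reshape(-1,3)
hub=R[(R[:,2]>.066)];print("hub top",len(hub),np.median(hub[:,2]),hub.mean(0))
fl=R[(R[:,2]>.0465)&(R[:,2]<.056)];print("flange",len(fl),np.median(fl[:,2]))
A=np.c_[hub[:,:2]-hub[:,:2].mean(0),np.ones(len(hub))];print("hub tilt",np.linalg.lstsq(A,hub[:,2],rcond=None)[0])
s=arm.observe();print(s["dq"].round(4))
E
```

```text
insert 0.04402120742651617
hub top 703 0.07108867334669866 [0.50101648 0.20336504 0.07441685]
flange 736 0.04913727249754397
hub tilt [-0.03184373 -0.03720247  0.07441685]
[-0.0037  0.0012  0.0038 -0.0016  0.0013  0.0024  0.0012]
```

```bash
python3 - <<'E'
from h import *
print(arm.sign_off()); print(arm.observe()["clock"])
E
```

```text
the job is handed in; nothing more can be done
None
the job is handed in; nothing more can be done
```

The bushing is in the bore, nose down and pressed home to its shoulder. I let go, moved the arm clear and handed the job in at about 19 s.

- **Locating and pressing:** I found the bushing and bore with all three cameras. The nose went straight into the bore. Pushing through the pins took about 5–13 N, and the wrist force rose to 32 N when the shoulder landed.
- **Last checks (depth):** The insert's top is at 44.0 mm, the shoulder's top at 49.1 mm (49 expected) and the hub's top at 71.1 mm (71 expected). The bushing's axis is about 5 mm from the middle of the block. There was no force left on the tool after release.
- **Disagreed:** The real fingertips are about 29 mm behind the reported TCP, not 8 mm ahead as stated. My first grasp therefore closed on air above the hub. I measured the tips in the depth images, lowered the hand by 36 mm and gripped again.
- **Not confirmed:** A plane fit to the hub's top gave a slope of about 0.05, under the 0.06 limit but spoiled by depth outliers. The views show the bushing upright. I did not re-measure the cup, scoop and tape roll at the end, but the tool stayed clear of them.

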